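# Lock the pharmacy drawer and tug-test the lock pin

### The arm

A 7-joint arm with a two-finger parallel gripper is mounted at the origin on the work surface. World frame = base frame: x ahead of the robot, y to its left, z up, the work surface at z = 0. Lengths are in m, angles in rad, forces in N, time in s.
With the tool pointing down it reaches from about 0.4 to 0.875 m from the base axis. Payload 19.3 kg.
Tool frame: the origin (TCP) lies at the very end of the fingers, on their centre line; the grasp point (between the pads) lies 19 mm behind it; z points along the fingers, y is the direction in which the jaws open and shut (so a half turn about z gives the same grasp; the last joint's range is limited). The gripper opens to 85 mm and grips with 20 to 120 N. Pads are 22 mm wide; open, the fingers measure 114 mm over their backs; the gripper's body (76 mm by 85 mm) begins 54 mm behind the grasp point. The pads swing forward as they close: fully open they stand 13 mm farther back than shut.
Start: joints at [-0.07, 0.521, -0.036, 1.599, 0.021, 1.021, -0.113], TCP at [0.625, -0, 0.231] pointing down, gripper open.
Joint ranges: [-2.91, 2.91], [-0.3, 2.13], [-1.5, 1.42], [0.17, 2.43], [-1.26, 4.41], [0.16, 1.93], [-2.52, 2.52]. Speed limits (rad/s): [1.89, 1.89, 2.39, 2.39, 3.01, 3.01, 3.01].

### API

Orientations are given as [roll, pitch, yaw] about the fixed x, y, z axes, in that order (R = Rz(yaw) Ry(pitch) Rx(roll)).
In Python, from workcell import telemetry, imaging, ticket gives the robot as it stands.
- The arm moves only by the tool carry_out, never from a script. Its argument "series" is a list of rows, each a list of 7 numbers: the shift along the tool's x, y, z in m, then the turn, a rotation vector about the tool's x, y, z in rad, then the closure in counts, from 0 (fully open) to 255 (shut). In form: [[tx, ty, tz, ax, ay, az, jaw], ...]. A call has 1 to 10 rows; each row is the pose to reach, as a shift and turn from the pose commanded when the call began, along the tool's axes at that moment; what a row does not reach only later rows make up. A row lasts 1/8 s, in which the tool goes at most 62.5 mm and 10.7 degrees, less where a joint would pass 70% of its speed; a pose out of reach is approached as far as the arm can. A call with a gripper value outside its range is refused whole. The fingers move at their own pace and stop on an object; "force" is the grip in N (left out, the last holds). Time passes only in rows, so rows that repeat a pose let the fingers close. It gives the time, the measured TCP pose, the force and the opening at its end, in the units of the state.
- telemetry.observe(): the state, without advancing time (a new reading comes with each control period).
- imaging.grab_frame(name): name is "scene" or "side" or "wrist"; returns (picture, depth): 384x512x3 uint8, blue, green, red; 384x512 float32, m along the optical axis (not along the pixel's ray), 0 where there is no reading.
- imaging.camera_info(name): a dict with "mtx" (3x3 intrinsics, pixels), "extrinsics" (4x4, takes a point from camera to world coordinates); the wrist camera has in their place "hand_eye" (4x4, takes a point from camera to tool coordinates, whose origin is the TCP and whose axes are the flange's). Camera axes: x right, y down, z forward; pixel columns grow to the right and rows downward; lengths in m; the calibration is good to about 2 mm. A picture is of the moment at which its call begins: read the wrist's pose just before it. camera_info takes no time and is no camera call.
- ticket.job_done(): hands the job in, once; it reports no verdict.
The state is a dict: "clock": time; "qpos": joint angles; "qd": joint speeds; "joint_efforts": joint torques, N m; "position": TCP position; "tool_rot": TCP orientation; "force": force on the tool from outside, world axes, zero at the start; "moment": the same for the moment, N m; "grip_width": finger opening in m.
Only numpy, scipy, OpenCV 4.12 (cv2) and the standard library are available. Lean on these libraries where they do the work, as an engineer would, in place of code of your own. Each camera call takes 0.05 s, during which the arm holds its last target.

### The job

Push the cabinet drawer fully shut, then take the lock pin from its parking block and press it down into the lock hole on top of the cabinet until it snaps fully home. Check that it is held: tug it straight up with a steady 10 newtons or so for about a second, never reaching 20, then let it settle back home and let go. Leave the other things on the counter where they are.

Things in the scene. Friction and masses are not known exactly. Their poses are not given: they have to be found in the camera images.
- lock_mouth (a point): Centre of the 20 mm wide, lightly chamfered lock hole in a 60 mm square steel plate, flush with the cabinet top, 140 mm above the counter. Two sprung pawls inside meet the pin's tip when its collar is about 20 mm above the plate; pushing past them takes 5 to 20 N; they snap in when it is 3 to 7 mm above; then the collar goes on to rest on the plate. z up, other axes as the cabinet's.
- drawer_handle (a point): Middle of the drawer's level steel bar handle, 95 mm above the counter, about 110 mm long (cabinet y), 11 mm thick, 35 mm off the drawer front. With the drawer shut it is 92 mm in front of the lock hole (cabinet -x). Axes as the cabinet's.
- drawer (a joint): How far the drawer is pulled out (m): 0 shut against its stop, growing as it slides out along the cabinet's -x. It slides with about 2.5 N of friction.
- pin_grip (a point): Centre of the upright round black grip, 24 mm in diameter and 40 mm high, of the loose steel lock pin (0.12 to 0.2 kg). At the start the pin stands head up in a hole in a fixed aluminium parking block, 60 mm square and 55 high, its collar resting on the block, so this point is 81 mm above the counter. z points up along the pin.
- pin_collar (a point): Centre of the underside of the pin's collar (30 mm wide, 4 thick), 26 mm below the grip's centre. Below it the round pin, 18 mm in diameter with a 12 mm long groove, is 43 mm long; its last 12 mm taper to a 6 mm tip. The pin is home when this point meets the lock mouth; it then has 3 to 7 mm (unknown) of free play upwards before the pawls hold it.
- catch (a joint): How far (m) the sprung catch with the two pawls, hidden inside the lock, is lifted: 0 at rest; when the snapped-in pin is tugged up past its free play it yields by 1 mm for every 8 N (10 N is 1.25 mm), and springs back when the tug is eased. It holds the pin in for good.
- cabinet: Mint-green metal cabinet, fixed, 260 mm deep (x), 240 wide (y), 140 high; origin at the centre of its underside, x to its back, y to its left, drawer in its -x face. The lock hole is at x = -85, y = 0, z = 140 mm. Inside, the drawer carries a plate with a hole for the pin's tip, so the pin cannot go home while the drawer is open.
- pill_tile: Bystander: white porcelain pill tile, 150 mm square, 10 mm thick, lying flat; origin at the centre of its underside.
- amber_jar: Bystander: brown glass jar, 70 mm in diameter, 110 mm high; origin at the centre of its underside.
- scoop: Bystander: tin scoop, about 160 mm long, 26 mm high; origin under the joint of bowl and handle.
- tray: Bystander: chrome tray 170 x 240 mm, 22 mm high; origin at the centre of its underside.
- pill_bottle: Bystander: brown pill bottle, 48 mm in diameter, 85 mm high; origin at the centre of its underside.
- mortar: Bystander: white porcelain bowl, 100 mm in diameter, 70 mm high; origin at the centre of its underside.
- small_jar: Bystander: small brown jar, 44 mm in diameter, 55 mm high, standing on the rear of the cabinet top; origin at the centre of its underside.
Not all that is in view belongs to the job. What is shaped like the part that bears pin_grip but blue or red is not meant.

How it is judged:
On the way, in this order (a step that is already met when the one before it is completed fails the run):
1. the drawer is fully shut (within 4 mm) (value of joint drawer below 0.004 m), for 0.2 s.
2. the pin is snapped home: its collar within 2.5 mm of the lock plate, the drawer still shut (z of pin_collar in the frame of lock_mouth below 0.0025 m and horizontal distance between pin_collar and lock_mouth below 0.004 m and value of joint drawer below 0.004 m), for 0.1 s.
3. the pin is tugged up against the catch with 6 to 18 N, kept up for 0.5 s (value of joint catch between 0.0007 and 0.0023 m), for 0.5 s.
At the end, for the whole second after the job is handed in: The drawer is shut within 4 mm; the pin stands upright in the lock hole, its collar within 3 mm of the lock plate, at rest and released, with the catch back down (under 0.5 mm) (z of pin_collar in the frame of lock_mouth below 0.003 m and horizontal distance between pin_collar and lock_mouth below 0.004 m and angle between pin_collar's own z axis and vertical below 0.12 rad and value of joint drawer below 0.004 m and value of joint catch below 0.0005 m); the robot touches nothing.
It fails at once if the pin is tugged against the catch with more than 20 N (value of joint catch above 0.0025 m).
It fails at once if a bystander is moved by more than 30 mm or knocked over (distance of any of pill_tile, amber_jar, scoop, tray, pill_bottle, mortar, small_jar from where it was at the start of the episode above 0.03 m or angle between any of amber_jar, pill_bottle, small_jar's own z axis and vertical above 0.5 rad).
It also fails if it takes over 61 s, if anything falls off the work surface, if the arm or the gripper's body presses on something with over 40 N, if the wrist force passes 120 N, or if a joint passes its speed limit or range.

## Working session

There is one attempt and no reset: what is moved stays moved. The work goes in short steps, Python scripts to look and compute and a tool call to move; the robot and the scene stay as the last step left them, time stands still between calls to the robot, and variables do not carry over. Pictures are saved under pics/ and viewed, and the job is handed in when it is done.

Besides the shell and the picture viewer there is one more tool, called after ">>>" as a command line: name --pt "numbers of a row" for each row, then --argument value for the rest. carry_out: Moves the arm, as the interface text tells. Its arguments: {"type":"object","properties":{"series":{"type":"array"},"force":{"type":"number"}},"required":["series"]}

```bash
ls; mkdir -p pics; python3 - <<'E'
from workcell import telemetry, imaging
import cv2, numpy as np
print(telemetry.observe())
for n in ["scene","side","wrist"]:
    p,d=imaging.grab_frame(n); cv2.imwrite(f"pics/{n}0.png",p); np.save(f"pics/{n}0.npy",d)
    print(n,imaging.camera_info(n))
E
```

```text
pics
{'clock': 0.0, 'qpos': array([-0.07018682,  0.52202587, -0.03633921,  1.6000176 ,  0.02121988,
        1.0211144 , -0.11280956]), 'qd': array([ 8.95542899e-04, -1.09152866e-03,  6.05528252e-04,  1.25535557e-03,
        6.33997441e-04,  9.80017855e-04,  7.49895506e-05]), 'joint_efforts': array([-4.24098413e-03, -9.27110124e+01,  1.97758444e+00, -3.69928443e+01,
        1.76317629e-02,  8.19846697e-03, -6.58496788e-05]), 'position': array([ 6.24648604e-01, -4.52961050e-05,  2.30714786e-01]), 'tool_rot': array([-3.14041704e+00,  9.64077650e-05,  1.57078449e+00]), 'force': array([0.58562805, 0.04951686, 0.09158848]), 'moment': array([ 0.01981035,  0.06248072, -0.00972345]), 'grip_width': 0.08538866781097125}
scene {'mtx': array([[365.52518327,   0.        , 258.99180299],
       [  0.        , 365.52518327, 191.31377604],
       [  0.        ,   0.        ,   1.        ]]), 'extrinsics': array([[-0.14818041,  0.7995822 , -0.58198872,  1.27924352],
       [ 0.98889449,  0.12658845, -0.07786562,  0.11483413],
       [ 0.01141309, -0.5870636 , -0.80946036,  1.0814487 ],
       [ 0.    
[... 298 characters left out ...]
[-0.62700131, -0.52310575,  0.57726054, -0.74979913],
       [ 0.00452855, -0.74344532, -0.66878139,  1.01858967],
       [ 0.        ,  0.        ,  0.        ,  1.        ]])}
wrist {'mtx': array([[343.16654694,   0.        , 254.92681527],
       [  0.        , 343.16654694, 191.8150256 ],
       [  0.        ,   0.        ,   1.        ]]), 'hand_eye': array([[ 5.91567459e-04, -9.56726964e-01, -2.90986539e-01,
         7.28454405e-02],
       [ 9.99997961e-01,  1.12781139e-03, -1.67513355e-03,
        -3.01751653e-04],
       [ 1.93082336e-03, -2.90984954e-01,  9.56725681e-01,
        -1.41843709e-01],
       [ 0.00000000e+00,  0.00000000e+00,  0.00000000e+00,
         1.00000000e+00]])}
```

View pics/scene0.png

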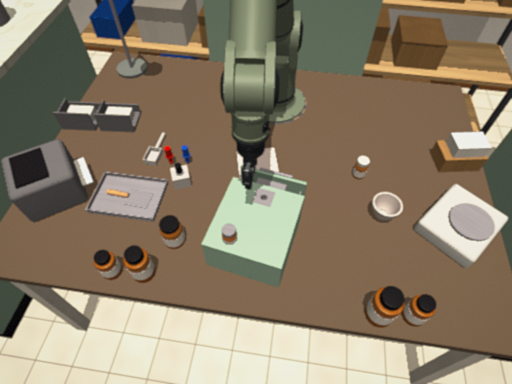

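View pics/side0.png

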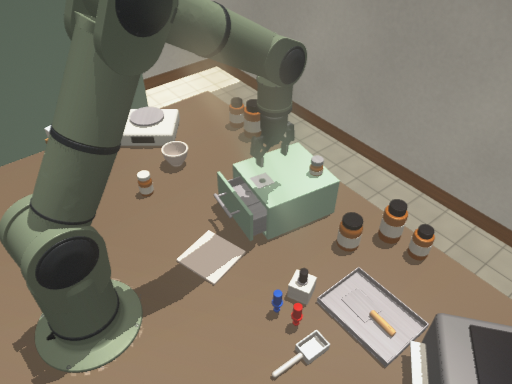

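View pics/wrist0.png

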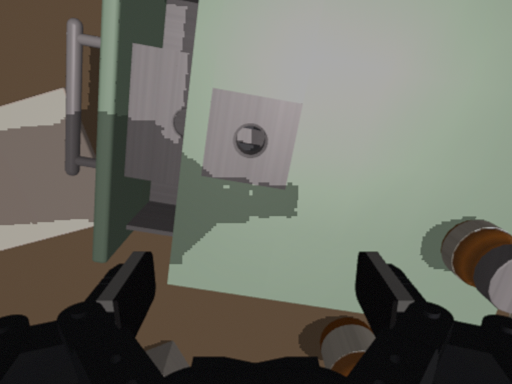

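The scene view shows the cabinet around (257,225) with its drawer open toward the robot, and the lock plate near (264,197). The black pin stands in the silver block at scene (179,168), side (303,275). The red one (scene 169,153) and the blue one (186,153) stand beside the block. Next I'll enlarge the pin candidates and measure.

```bash
cat > h.py <<'E'
from workcell import telemetry, imaging, ticket
import cv2, numpy as np
from scipy.spatial.transform import Rotation as R
def Ttool(s=None):
    s=s or telemetry.observe(); T=np.eye(4); T[:3,:3]=R.from_euler('xyz',s['tool_rot']).as_matrix(); T[:3,3]=s['position']; return T
def cam(n,T=None):
    c=imaging.camera_info(n)
    return c['mtx'], (c['extrinsics'] if n!='wrist' else T@c['hand_eye'])
def plane(n,uv,z,T=None):
    K,E=cam(n,T); uv=np.atleast_2d(uv).astype(float)
    d=np.c_[uv,np.ones(len(uv))]@np.linalg.inv(K).T@E[:3,:3].T
    return E[:3,3]+d*((z-E[2,3])/d[:,2])[:,None]
def pts(n,d,T=None):
    K,E=cam(n,T); v,u=np.mgrid[:d.shape[0],:d.shape[1]]
    c=np.stack([(u-K[0,2])/K[0,0]*d,(v-K[1,2])/K[1,1]*d,d],-1)
    return c@E[:3,:3].T+E[:3,3]
E
python3 - <<'E'
from h import *
T=Ttool()
s=cv2.imread('pics/scene0.png');c=s[130:210,140:220];a=cv2.resize(c,None,fx=5,fy=5,interpolation=2)
s2=cv2.imread('pics/side0.png');c=s2[250:330,255:335];b=cv2.resize(c,None,fx=5,fy=5,interpolation=2)
cv2.imwrite('pics/crop1.png',np.hstack([a,b]))
d=np.load('pics/wrist0.npy')
w=cv2.imread('pics/wrist0.png')
P=pts('wrist',d,T)
for uv in [(250,140),(213,88),(302,103),(288,188),(203,175),(72,100),(72,25),(72,170),(400,150),(110,150),(168,284),(193,40),(300,50)]:
    print(uv,w[uv[1],uv[0]],P[uv[1],uv[0]].round(4), plane('wrist',uv,0.14,T)[0].round(4))
E
```

```text
(250, 140) [140 139 146] [0.62   0.0339 0.1071] [0.6206 0.0387 0.14  ]
(213, 88) [143 148 148] [0.5965 0.0725 0.1384] [0.5967 0.0725 0.14  ]
(302, 103) [158 160 162] [0.655  0.063  0.1388] [0.6548 0.0631 0.14  ]
(288, 188) [ 92 105  94] [0.6473 0.005  0.1404] [0.6473 0.0049 0.14  ]
(203, 175) [81 81 84] [0.5874 0.0139 0.1383] [0.5877 0.0143 0.14  ]
(72, 100) [144 143 150] [0.4831 0.0635 0.0999] [0.5038 0.0649 0.14  ]
(72, 25) [138 137 143] [0.4915 0.116  0.1005] [0.5108 0.1097 0.14  ]
(72, 170) [74 73 77] [0.4748 0.0084 0.1005] [0.4966 0.0177 0.14  ]
(400, 150) [155 170 158] [0.7229 0.0321 0.1403] [0.723 0.032 0.14 ]
(110, 150) [73 85 74] [0.5221 0.0307 0.1338] [0.5248 0.0318 0.14  ]
(168, 284) [ 94 112 111] [ 0.5157 -0.1608 -0.0014] [ 0.5568 -0.0725  0.14  ]
(193, 40) [92 92 95] [0.5659 0.1151 0.0259] [0.5852 0.1012 0.14  ]
(300, 50) [167 169 169] [0.6523 0.0954 0.1402] [0.6523 0.0954 0.14  ]
```

View pics/crop1.png

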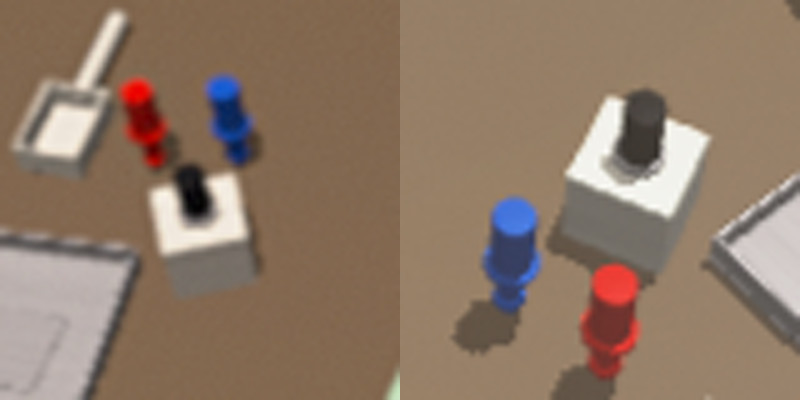

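Three candidates: black at scene (179,168) standing in the silver block, red at (169,153) and blue at (186,153) loose on the counter. The crop confirms the black one is right: it is the only one with a black grip, and it is in the parking block. Now the precise measurements.

```bash
python3 - <<'E'
from h import *
T=Ttool()
w=cv2.imread('pics/wrist0.png'); d=np.load('pics/wrist0.npy'); P=pts('wrist',d,T)
sat=cv2.cvtColor(w,cv2.COLOR_BGR2HSV)[...,1]
# plate: low-sat region at z~0.14
g=w[...,1].astype(int)-(w[...,2].astype(int)+w[...,0])//2
m=((g<6)&(abs(P[...,2]-0.14)<0.012)&(P[...,0]>0.57)).astype(np.uint8)*255
m[:, 330:]=0; m[:60]=0; m[230:]=0
m=cv2.morphologyEx(m,cv2.MORPH_OPEN,np.ones((5,5)))
cs,_=cv2.findContours(m,cv2.RETR_EXTERNAL,2); c=max(cs,key=cv2.contourArea)
r=cv2.minAreaRect(plane('wrist',c[:,0,:],0.14,T)[:,:2].astype(np.float32)*1000); print('plate mm',r)
# handle: z around 0.1, x<0.5
hm=(P[...,2]>0.085)&(P[...,2]<0.112)&(P[...,0]<0.52)&(P[...,0]>0.4)&(d>0)
hm[:, :60]=0; hm[190:]=0
Q=P[hm]; print(len(Q),Q.min(0),Q.max(0))
r2=cv2.minAreaRect(Q[:,:2].astype(np.float32)*1000); print('handle',r2)
ys,xs=np.where(hm);print(xs.min(),xs.max(),ys.min(),ys.max())
# top face edges of drawer front
f=(abs(P[...,2]-0.135)<0.006)&(P[...,0]<0.56)&(d>0); f[:, :60]=0
Q=P[f]; print('front',len(Q),cv2.minAreaRect(Q[:,:2].astype(np.float32)*1000), np.median(Q[:,2]))
# pin
for n,(x0,y0,x1,y1) in {'scene':(165,158,195,180),'side':(290,262,318,290)}.items():
    I=cv2.imread(f'pics/{n}0.png'); dd=np.load(f'pics/{n}0.npy'); Q=pts(n,dd)
    mm=np.zeros(I.shape[:2],bool); mm[y0:y1,x0:x1]=I[y0:y1,x0:x1].max(-1)<75
    q=Q[mm]; ys,xs=np.where(mm); print(n,mm.sum(),'bbox',xs.min(),xs.max(),ys.min(),ys.max(),'zmax',q[:,2].max())
    top=q[q[:,2]>0.096]; print(' top mean',len(top),top.mean(0).round(4), top.min(0).round(4),top.max(0).round(4))
    t2=mm&(Q[...,2]>0.096); ys,xs=np.where(t2); print(' plane', plane(n,(xs.mean(),ys.mean()),0.101).round(4))
    # block top and others
    bt=(abs(Q[...,2]-0.055)<0.006)&(I.min(-1)>150)
    ys,xs=np.where(bt); k=(abs(xs-(x0+x1)/2)<30)&(abs(ys-(y0+y1)/2)<30); q=Q[ys[k],xs[k]]
    print(' block',cv2.minAreaRect(q[:,:2].astype(np.float32)*1000))
    hsv=cv2.cvtColor(I,cv2.COLOR_BGR2HSV)
    for nm,lo,hi in [('blue',105,130),('red',0,6)]:
        b=(hsv[...,0]>=lo)&(hsv[...,0]<=hi)&(hsv[...,1]>180)&(Q[...,2]>0.02)&(abs(Q[...,1]-0.3)<1)
        b[:130]=0 if n=='scene' else b[:130]
        _,lab,st,cen=cv2.connectedComponentsWithStats(b.astype(np.uint8))
        for i in range(1,len(st)):
            if st[i,4]>30: qq=Q[lab==i]; print(' ',nm,cen[i],st[i,4],np.median(qq,0).round(3),qq.max(0).round(3))
E
```

```text
plate mm ((632.9501953125, 51.01335906982422), (88.70381927490234, 79.69424438476562), 80.25877380371094)
2967 [ 0.46747084 -0.01178169  0.08516877] [0.51999432 0.12132199 0.11188631]
handle ((499.9206848144531, 55.32798767089844), (128.9340362548828, 51.82978820800781), 82.56832885742188)
65 132 18 189
front 4988 ((528.8750610351562, 26.38067626953125), (199.05960083007812, 62.46243667602539), 89.90545654296875) 0.13408533197101793
scene 60 bbox 174 190 158 173 zmax 0.10056954899622084
 top mean 21 [ 0.5037 -0.2794  0.098 ] [ 0.4948 -0.2873  0.0963] [ 0.5158 -0.2698  0.1006]
 plane [[ 0.5061 -0.2782  0.101 ]]
 block ((503.79644775390625, -280.233154296875), (59.959224700927734, 59.31746292114258), 25.368911743164062)
  blue [185.16363636 152.10909091] 55 [ 0.416 -0.279  0.068] [ 0.424 -0.271  0.09 ]
  red [168.02531646 152.60759494] 79 [ 0.427 -0.341  0.067] [ 0.436 -0.33   0.09 ]
side 65 bbox 299 307 269 282 zmax 0.1009316572702934
 top mean 8 [ 0.4948 -0.2857  0.099 ] [ 0.489  -0.2952  0.0965] [ 0.5032 -0.2774  0.1009]
 plane [[ 0.4936 -0.2867  0.101 ]]
 block ((500.27093505859375, -282.921630859375), (62.1705322265625, 61.17102813720703), 23.9221248626709)
  red [297.52830189 306.43396226] 53 [ 0.419 -0.349  0.087] [ 0.429 -0.338  0.091]
```

Measured so far: hole at about (0.621, 0.039), cabinet yaw about -8.7°, handle middle at about (0.483, 0.060), so the drawer is about 48 mm open. The pin is at about (0.502, -0.281). I'll go in front of the handle with the jaws shut and turned along cabinet y.

>>> carry_out --pt "0.008 -0.023 0 0 0 -0.177 255" --pt "0.017 -0.047 0 0 0 -0.355 255" --pt "0.025 -0.07 0 0 0 -0.532 255" --pt "0.034 -0.094 0 0 0 -0.71 255" --pt "0.042 -0.117 0 0 0 -0.887 255" --pt "0.05 -0.14 0 0 0 -1.064 255" --pt "0.059 -0.164 0 0 0 -1.242 255" --pt "0.067 -0.187 0 0 0 -1.419 255" --pt "0.067 -0.187 0.05 0 0 -1.419 255" --pt "0.067 -0.187 0.08 0 0 -1.419 255"

```text
clock: 1.4
position: [0.4374, 0.0668, 0.15]
tool_rot: [-3.141, -0.001, 2.99]
force: [0.5, -0.4, -0.2]
grip_width: -0.0001
```

```bash
python3 - <<'E'
from h import *
s=telemetry.observe(); print({k:np.round(v,4) for k,v in s.items()})
p,d=imaging.grab_frame('wrist'); cv2.imwrite('pics/wrist1.png',p); np.save('pics/wrist1.npy',d); np.save('pics/wrist1T.npy',Ttool(s))
E
```

```text
{'clock': np.float64(1.4), 'qpos': array([ 0.0209,  0.3807, -0.3792,  2.1253,  0.2223,  0.673 ,  0.9107]), 'qd': array([-0.1483,  0.4022,  0.1345,  0.2047,  0.2904, -0.5709, -0.2719]), 'joint_efforts': array([  1.6121, -72.5153,  -4.6487, -26.3729,  -0.8468,   1.4109,
         0.8118]), 'position': array([0.4374, 0.0668, 0.15  ]), 'tool_rot': array([-3.1415e+00, -5.0000e-04,  2.9899e+00]), 'force': array([ 0.459 , -0.3935, -0.1564]), 'moment': array([-0.0272, -0.0575,  0.0056]), 'grip_width': np.float64(-0.0001)}
```

View pics/wrist1.png

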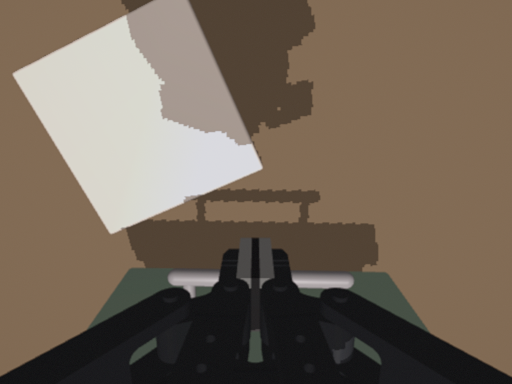

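The view shows the shut fingertips near (255,250) with the handle bar behind them, spanning (172–352, 280) and centred at 262, so they line up. Descending, then pushing.

>>> carry_out --pt "0 0 0.035 0 0 0 255" --pt "0 0 0.07 0 0 0 255" --pt "-0.008 0 0.07 0 0 0 255" --pt "-0.016 0 0.07 0 0 0 255" --pt "-0.024 0 0.07 0 0 0 255" --pt "-0.032 0 0.07 0 0 0 255" --pt "-0.04 0 0.07 0 0 0 255" --pt "-0.048 0 0.07 0 0 0 255" --pt "-0.056 0 0.07 0 0 0 255" --pt "-0.062 0 0.07 0 0 0 255"

```text
clock: 2.7
position: [0.4997, 0.0574, 0.0812]
tool_rot: [-3.141, -0.0, 2.99]
force: [-3.6, -1.2, 1.0]
grip_width: -0.0003
```

```bash
python3 - <<'E'
from h import *
s=telemetry.observe(); print({k:np.round(v,4) for k,v in s.items() if k in('position','force','tool_rot')})
xd=np.array([.9885,-.151]); print('TCP ahead of hole by',(s['position'][:2]-[.6212,.0388])@xd)
E
```

```text
{'position': array([0.4997, 0.0574, 0.0812]), 'tool_rot': array([-3.1414e+00, -2.0000e-04,  2.9897e+00]), 'force': array([-3.5583, -1.1819,  0.9918])}
TCP ahead of hole by -0.12291610631354555
```

The drawer is moving, with about 3.5 N of friction on the tool. About 14 mm remain.

>>> carry_out --pt "-0.004 0 0 0 0 0 255" --pt "-0.008 0 0 0 0 0 255" --pt "-0.011 0 0 0 0 0 255" --pt "-0.013 0 0 0 0 0 255"

```text
clock: 3.2
position: [0.5122, 0.0556, 0.0812]
tool_rot: [-3.141, -0.0, 2.99]
force: [-2.8, -1.7, -0.2]
grip_width: 0.0002
```

>>> carry_out --pt "-0.002 0 0 0 0 0 255" --pt "-0.004 0 0 0 0 0 255" --pt "-0.005 0 0 0 0 0 255"

```text
clock: 3.58
position: [0.5145, 0.0552, 0.081]
tool_rot: [-3.14, -0.005, 2.99]
force: [-24.5, 2.7, 16.8]
grip_width: 0.0
```

The stop is reached: 24 N, and the TCP is 108 mm ahead of the hole against an expected 108.5 mm. Backing off, lifting, and moving over the pin with the jaws opening.

>>> carry_out --pt "0.02 0 0 0 0 0 255" --pt "0.03 0 -0.05 0 0 0 255" --pt "0.02 0 -0.1 0 0 0 0" --pt "0.01 -0.055 -0.12 0 0 0 0" --pt "0 -0.11 -0.12 0 0 0 0" --pt "-0.009 -0.165 -0.12 0 0 0 0" --pt "-0.018 -0.22 -0.12 0 0 0 0" --pt "-0.027 -0.275 -0.12 0 0 0 0" --pt "-0.036 -0.334 -0.12 0 0 0 0" --pt "-0.036 -0.334 -0.12 0 0 0 0"

```text
clock: 4.82
position: [0.5014, -0.2855, 0.2011]
tool_rot: [-3.14, 0.001, 2.984]
force: [0.3, 0.6, -0.2]
grip_width: 0.0855
```

```bash
python3 - <<'E'
from h import *
s=telemetry.observe(); print({k:np.round(v,4) for k,v in s.items() if k in('position','force','tool_rot','qpos','qd')})
p,d=imaging.grab_frame('wrist'); cv2.imwrite('pics/wrist2.png',p); np.save('pics/wrist2.npy',d); np.save('pics/wrist2T.npy',Ttool(s))
p,d=imaging.grab_frame('scene'); cv2.imwrite('pics/scene2.png',p); np.save('pics/scene2.npy',d)
cv2.imwrite('pics/scene2c.png',cv2.resize(p[140:300,150:330],None,fx=4,fy=4,interpolation=2)[:600])
E
```

```text
{'qpos': array([ 0.629 ,  0.4915, -0.2991,  1.751 ,  0.1768,  0.9242,  1.6695]), 'qd': array([-0.0589, -0.0226, -0.0585,  0.0473, -0.0157, -0.0072, -0.0498]), 'position': array([ 0.5014, -0.2855,  0.2011]), 'tool_rot': array([-3.1401e+00,  8.0000e-04,  2.9837e+00]), 'force': array([ 0.3267,  0.6371, -0.1638])}
```

View pics/wrist2.png

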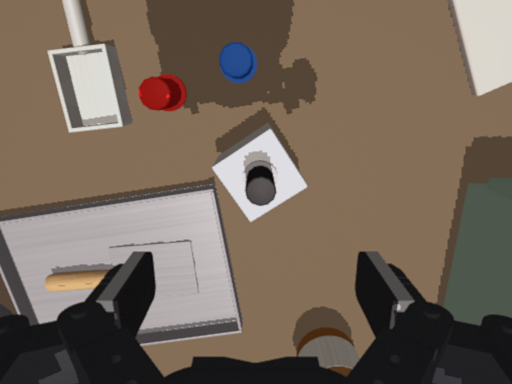

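View pics/scene2c.png

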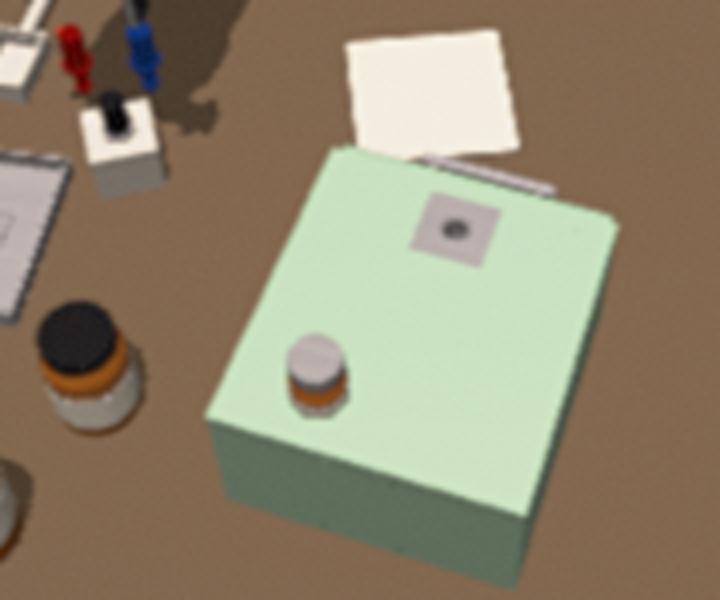

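The scene crop shows the drawer front flush with the cabinet, and the plate and hole clear at crop (455,229). The wrist picture shows the black pin in its block, grip top at (261,191). The red one (165,92) and the blue one (237,62) are clear of the finger paths.

```bash
python3 - <<'E'
from h import *
T=np.load('pics/wrist2T.npy'); w=cv2.imread('pics/wrist2.png'); d=np.load('pics/wrist2.npy'); P=pts('wrist',d,T)
m=(w.max(-1)<70); m[:150]=0;m[215:]=0;m[:,:235]=0;m[:,:]=m; m[:,290:]=0
t=m&(P[...,2]>0.095)
ys,xs=np.where(t); print(t.sum(),xs.min(),xs.max(),ys.min(),ys.max())
(c,r)=cv2.minEnclosingCircle(np.c_[xs,ys].astype(np.float32)); print(c,r)
p=plane('wrist',c,0.101,T)[0]; print('pin top',p.round(4), 'depth mean',P[t].mean(0).round(4))
# block top
bt=(abs(P[...,2]-0.055)<0.004)&(w.min(-1)>170); q=P[bt][:,:2].astype(np.float32)*1000
k=np.hypot(*(q-[500,-280]).T)<60; print('block',cv2.minAreaRect(q[k]))
print('in tool', (np.linalg.inv(T)@np.r_[p,1]).round(4))
for nm,uv in [('red',(157,92)),('blue',(238,60))]: print(nm,plane('wrist',uv,0.09,T).round(3),P[uv[1],uv[0]].round(3))
# hole from scene
I=cv2.imread('pics/scene2.png'); Q=pts('scene',np.load('pics/scene2.npy'))
sat=I.max(-1).astype(int)-I.min(-1)
pm=np.zeros(I.shape[:2],np.uint8); sub=I[185:210,250:278].astype(int)
pm[185:210,250:278]=(sub[...,1]-sub[...,2]<12)*255
cs,_=cv2.findContours(pm,cv2.RETR_EXTERNAL,2);c=max(cs,key=cv2.contourArea)
print('plate scene',cv2.minAreaRect(plane('scene',c[:,0],0.14)[:,:2].astype(np.float32)*1000), plane('scene',(263.5,197),0.14).round(4))
E
```

```text
120 246 274 175 204
(259.9604797363281, 189.21627807617188) 14.903247833251953
pin top [ 0.4987 -0.2829  0.101 ] depth mean [ 0.495  -0.284   0.0975]
block ((501.200927734375, -283.294921875), (60.12476348876953, 60.304229736328125), 24.43212890625)
in tool [0.0032 0.0023 0.1001 1.    ]
red [[ 0.42  -0.344  0.09 ]] [ 0.42  -0.345  0.086]
blue [[ 0.408 -0.284  0.09 ]] [ 0.408 -0.284  0.087]
plate scene ((620.9156494140625, 41.34577178955078), (59.7799072265625, 59.807804107666016), 80.20647430419922) [[0.622  0.0416 0.14  ]]
```

```bash
python3 - <<'E'
from h import *
s=telemetry.observe(); print({k:np.round(v,4) for k,v in s.items() if k in('clock','position','force','tool_rot','qd')})
T=Ttool(s); print((np.linalg.inv(T)@[.5003,-.283,.101,1]).round(4))
E
```

```text
{'clock': np.float64(4.925), 'qd': array([-0.0276, -0.0124, -0.0153,  0.0141, -0.0007,  0.0014, -0.0044]), 'position': array([ 0.5024, -0.2809,  0.2013]), 'tool_rot': array([3.1412e+00, 6.0000e-04, 2.9890e+00]), 'force': array([-0.0435,  0.6464, -0.5518])}
[ 0.0018 -0.0025  0.1003  1.    ]
```

>>> carry_out --pt "0.002 -0.0025 0.045 0 0 0 0" --pt "0.002 -0.0025 0.09 0 0 0 0" --pt "0.002 -0.0025 0.12 0 0 0 0" --pt "0.002 -0.0025 0.135 0 0 0 0" --pt "0.002 -0.0025 0.135 0 0 0 0" --pt "0.002 -0.0025 0.135 0 0 0 255" --pt "0.002 -0.0025 0.135 0 0 0 255" --pt "0.002 -0.0025 0.135 0 0 0 255" --pt "0.002 -0.0025 0.135 0 0 0 255" --pt "0.002 -0.0025 0.135 0 0 0 255" --force 70

```text
clock: 6.18
position: [0.5, -0.283, 0.067]
tool_rot: [-3.141, 0.001, 2.99]
force: [-1.7, 0.3, 9.5]
grip_width: 0.0225
```

```bash
python3 - <<'E'
from h import *
p,d=imaging.grab_frame('wrist')
p2,d=imaging.grab_frame('side')
cv2.imwrite('pics/g1.png',np.hstack([cv2.resize(p[180:300,190:320],(400,370)),cv2.resize(p2[230:320,255:352],(400,370))]))
s=telemetry.observe(); print({k:np.round(v,4) for k,v in s.items() if k in('clock','position','force','tool_rot','grip_width')})
E
```

```text
{'clock': np.float64(6.275), 'position': array([ 0.5  , -0.283,  0.067]), 'tool_rot': array([-3.1412e+00,  7.0000e-04,  2.9896e+00]), 'force': array([-2.7466,  0.4895,  9.7876]), 'grip_width': np.float64(0.0222)}
```

View pics/g1.png

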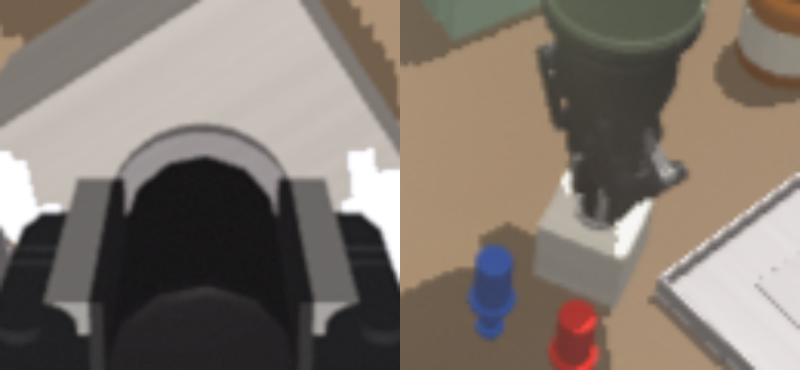

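The black grip sits centred between the pads, above the collar. Lifting straight up.

>>> carry_out --pt "0 0 -0.01 0 0 0 255" --pt "0 0 -0.025 0 0 0 255" --pt "0 0 -0.045 0 0 0 255" --pt "0 0 -0.075 0 0 0 255" --pt "0 0 -0.11 0 0 0 255" --pt "0 0 -0.15 0 0 0 255" --pt "0 0 -0.18 0 0 0 255" --pt "0 0 -0.18 0 0 0 255"

```text
clock: 7.28
position: [0.5006, -0.2833, 0.2493]
tool_rot: [-3.14, 0.004, 2.99]
force: [0.0, -0.2, -1.5]
grip_width: 0.0227
```

```bash
python3 - <<'E'
from h import *
s=telemetry.observe(); print({k:np.round(v,4) for k,v in s.items() if k in('clock','position','force','tool_rot','grip_width')})
p,d=imaging.grab_frame('wrist')
np.save('pics/w3.npy',d); cv2.imwrite('pics/w3.png',p); np.save('pics/w3T.npy',Ttool(s))
p2,d2=imaging.grab_frame('side'); cv2.imwrite('pics/s3.png',p2); np.save('pics/s3.npy',d2)
cv2.imwrite('pics/g2.png',np.hstack([cv2.resize(p[150:330,160:350],(400,380)),cv2.resize(p2[170:320,235:385],(400,380))]))
E
```

```text
{'clock': np.float64(7.275), 'position': array([ 0.5006, -0.2833,  0.2493]), 'tool_rot': array([-3.1401,  0.0041,  2.9896]), 'force': array([ 0.0318, -0.1701, -1.5226]), 'grip_width': np.float64(0.0227)}
```

View pics/g2.png

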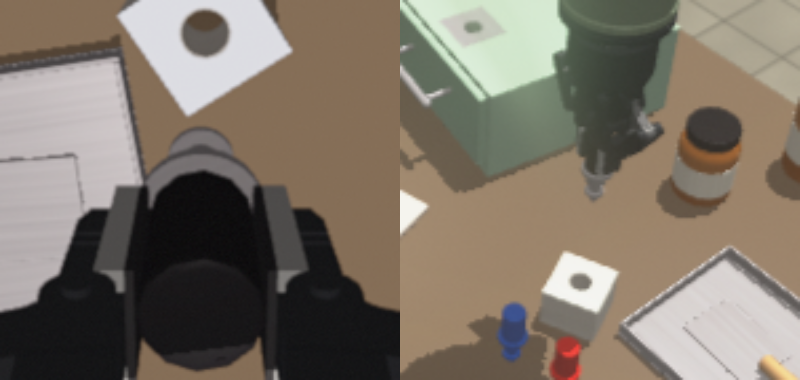

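The pin hangs upright in the jaws and the block's hole is empty. I'll measure that hole to get the pin-axis offset from the TCP, then move over toward the lock.

```bash
python3 - <<'E'
from h import *
T=np.load('pics/w3T.npy'); w=cv2.imread('pics/w3.png')
g=w.min(-1)
# block white face
m=(g>150).astype(np.uint8); n,l,st,c=cv2.connectedComponentsWithStats(m)
for i in range(1,n):
    if st[i,4]>800: print(i,st[i],c[i])
sub=(l==[i for i in range(1,n) if st[i,4]>800 and abs(c[i][0]-258)<30][0]).astype(np.uint8)
cs,hr=cv2.findContours(sub,cv2.RETR_CCOMP,cv2.CHAIN_APPROX_NONE)
for k,cc in enumerate(cs):
    if hr[0][k][3]>=0 and len(cc)>20:
        q=plane('wrist',cc[:,0],0.055,T)[:,:2].astype(np.float32)*1000; print('hole px',cv2.fitEllipse(cc),'mm',cv2.fitEllipse(q))
    elif len(cc)>60:
        q=plane('wrist',cc[:,0],0.055,T)[:,:2].astype(np.float32)*1000; print('outer',cv2.minAreaRect(q))
E
```

```text
1 [  74    0   64  126 3371] [106.54405221  74.63927618]
2 [ 422    0   90   97 6623] [470.21440435  39.76687302]
3 [ 216  124   83   81 3207] [257.10601809 164.38790147]
4 [   12   177   215   138 16326] [127.99926498 238.58220017]
outer ((501.1524353027344, -282.9607849121094), (60.64621353149414, 60.69056701660156), 24.5753116607666)
hole px ((257.0, 165.29104614257812), (23.215356826782227, 23.969816207885742), 90.0) mm ((501.03045654296875, -282.9941101074219), (23.71217918395996, 23.968236923217773), 168.09759521484375)
```

>>> carry_out --pt "0.002 0.02 0 0 0 0 255" --pt "0 0.06 0 0 0 0 255" --pt "-0.012 0.11 0 0 0 0 255" --pt "-0.022 0.16 0 0 0 0 255" --pt "-0.032 0.21 0 0 0 0 255" --pt "-0.042 0.26 0 0 0 0 255" --pt "-0.05 0.3 0 0 0 0 255" --pt "-0.05 0.337 0 0 0 0 255" --pt "-0.05 0.337 0 0 0 0 255" --pt "-0.05 0.337 0 0 0 0 255"

```text
clock: 8.62
position: [0.5996, 0.0427, 0.2457]
tool_rot: [-3.141, -0.001, 2.99]
force: [0.2, -0.7, -2.3]
grip_width: 0.0222
```

Block hole at (0.5010, -0.2830), so the pin axis is about 1 mm ahead of the TCP in world x. I'll pass a little beyond the lock so that the camera, on the robot side, sees the hole past the pin.

>>> carry_out --pt "-0.02 0 0 0 0 0 255" --pt "-0.045 0 0 0 0 0 255" --pt "-0.054 0 0 0 0 0 255" --pt "-0.054 0 0 0 0 0 255" --pt "-0.054 0 0 0 0 0 255"

```text
clock: 9.25
position: [0.6528, 0.0345, 0.2463]
tool_rot: [-3.141, -0.0, 2.99]
force: [0.1, -0.2, -2.0]
grip_width: 0.0221
```

```bash
python3 - <<'E'
from h import *
s=telemetry.observe(); print({k:np.round(v,4) for k,v in s.items() if k in('clock','position','force','tool_rot','qd')})
p,d=imaging.grab_frame('wrist'); np.save('pics/w4.npy',d); cv2.imwrite('pics/w4.png',p); np.save('pics/w4T.npy',Ttool(s))
E
```

```text
{'clock': np.float64(9.25), 'qd': array([-0.0015, -0.0053, -0.0005, -0.0024,  0.0008,  0.0025, -0.0002]), 'position': array([0.6528, 0.0345, 0.2463]), 'tool_rot': array([-3.1415e+00, -4.0000e-04,  2.9897e+00]), 'force': array([ 0.1363, -0.2056, -1.9852])}
```

View pics/w4.png

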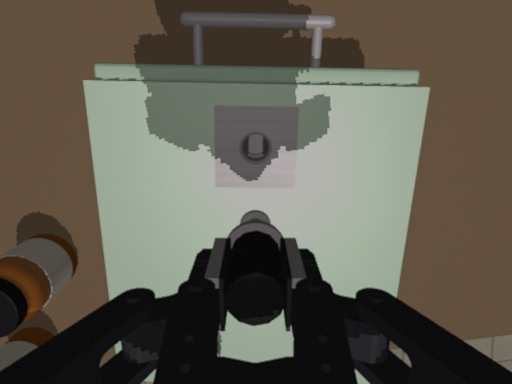

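The plate is visible at cols 214–298, rows 106–188, with the hole at (256,148) and the drawer front flush against the cabinet edge at row ~80. Measuring.

```bash
python3 - <<'E'
from h import *
T=np.load('pics/w4T.npy'); w=cv2.imread('pics/w4.png'); d=np.load('pics/w4.npy')
f=w.astype(int); g=f[...,1]-(f[...,2]+f[...,0])//2
m=((g<3)).astype(np.uint8); m[:95]=0; m[195:]=0; m[:,:205]=0; m[:,310:]=0
m=cv2.morphologyEx(m,cv2.MORPH_OPEN,np.ones((3,3)))
cs,_=cv2.findContours(m,cv2.RETR_EXTERNAL,cv2.CHAIN_APPROX_NONE); c=max(cs,key=cv2.contourArea)
r=cv2.minAreaRect(plane('wrist',c[:,0],0.14,T)[:,:2].astype(np.float32)*1000); print('plate',r, cv2.boundingRect(c))
cv2.imwrite('pics/w4c.png',cv2.resize(w[100:195,205:310],None,fx=5,fy=5,interpolation=cv2.INTER_CUBIC))
for uv in [(256,148),(256,146),(214,106),(298,106),(296,188),(216,188)]: print(uv, plane('wrist',uv,.14,T).round(4))
hb=plane('wrist',[(183,19),(333,21)],.095,T); print('handle',hb.round(4),hb.mean(0))
mid=hb.mean(0)[:2]; xd=np.array([.9885,-.151]); print('handle to plate along x', (mid-np.array(r[0])/1000)@xd)
E
```

```text
plate ((623.2432250976562, 41.540435791015625), (66.37395477294922, 63.991920471191406), 79.79166412353516) (215, 106, 90, 88)
(256, 148) [[0.6205 0.0388 0.14  ]]
(256, 146) [[0.619 0.039 0.14 ]]
(214, 106) [[0.5867 0.0141 0.14  ]]
(298, 106) [[0.5956 0.0724 0.14  ]]
(296, 188) [[0.6549 0.064  0.14  ]]
(216, 188) [[0.6459 0.0045 0.14  ]]
handle [[ 0.52   -0.0031  0.095 ]
 [ 0.5389  0.1117  0.095 ]] [0.52946591 0.05427953 0.095     ]
handle to plate along x -0.09462247914655914
```

View pics/w4c.png

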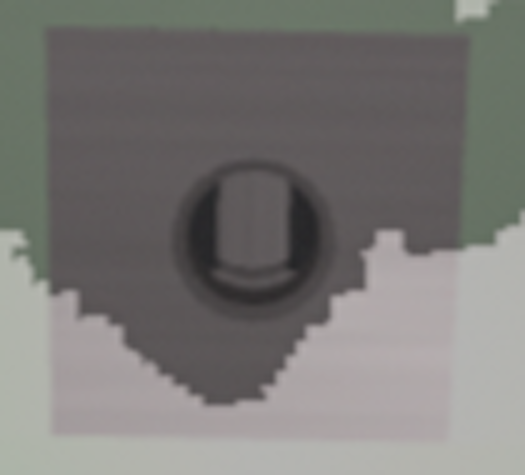

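Hole at (0.6206, 0.0388), the same as in the first wrist view; the scene camera gives 3 mm more in y, the same bias it showed on the pin. Quick check of the pin's tilt in the grip before moving over.

```bash
python3 - <<'E'
from h import *
T=np.load('pics/w4T.npy'); w=cv2.imread('pics/w4.png'); K,E=cam('wrist',T); Ei=np.linalg.inv(E)
ax=T[:3,3]+[.001,0,0]; zt=T[2,3]+.014
def ring(r,z):
    a=np.linspace(0,2*np.pi,60); q=np.c_[ax[0]+r*np.cos(a),ax[1]+r*np.sin(a),np.full(60,z),np.ones(60)]@Ei.T
    return np.c_[q[:,0]/q[:,2]*K[0,0]+K[0,2],q[:,1]/q[:,2]*K[1,1]+K[1,2]]
I=cv2.resize(w[195:335,190:320],None,fx=4,fy=4,interpolation=2)
for r,z in [(.003,zt-.069),(.009,zt-.057),(.015,zt-.026),(.012,zt+.02)]:
    R_=ring(r,z); print(r,R_[:,1].min(),R_[:,0].min(),R_[:,0].max())
    cv2.polylines(I,[np.int32((R_-[190,195])*4)],True,(0,255,0),1)
cv2.imwrite('pics/w4t.png',I)
E
```

```text
0.003 211.91724904895221 252.4660362083261 262.2585910422889
0.009 209.2704990126346 241.9431117160441 273.01258425918684
0.015 219.24784253032135 227.4249925535803 288.31578624993654
0.012 274.5692497022446 225.83357167904762 291.727382004897
```

View pics/w4t.png

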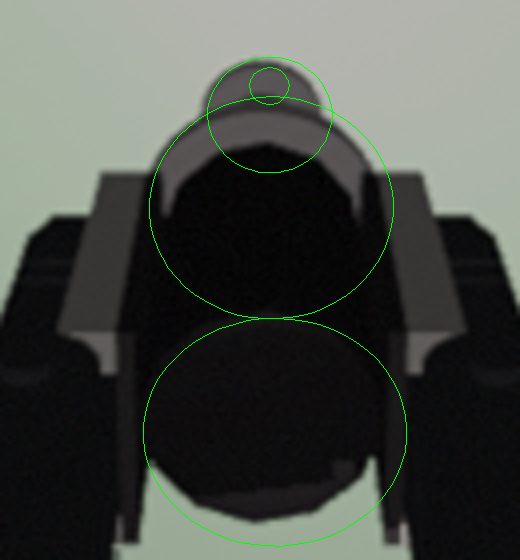

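```bash
python3 - <<'E'
from h import *
T=np.load('pics/w4T.npy'); d=np.load('pics/w4.npy'); P=pts('wrist',d,T); Ti=np.linalg.inv(T)
L=P@Ti[:3,:3].T+Ti[:3,3]
for v,u in [(300,256),(310,245),(315,256),(290,256),(280,256),(265,256),(245,256),(235,256),(230,256),(227,256),(223,256),(220,256),(216,256),(212,256),(228,245),(228,268),(216,247),(216,266)]: print((u,v),d[v,u].round(4),L[v,u].round(4))
E
```

```text
(256, 300) 0.1276 [-0.0012 -0.0009 -0.0313]
(245, 310) 0.1296 [-0.006  -0.005  -0.0306]
(256, 315) 0.1305 [-0.0084 -0.0008 -0.0304]
(256, 290) 0.1269 [ 0.0027 -0.0009 -0.0308]
(256, 280) 0.1254 [ 0.0071 -0.0009 -0.0311]
(256, 265) 0.129 [ 0.0106 -0.0009 -0.0263]
(256, 245) 0.1455 [ 0.0106 -0.0008 -0.0091]
(256, 235) 0.1551 [ 0.0107 -0.0008  0.0011]
(256, 230) 0.162 [ 0.0101 -0.0008  0.008 ]
(256, 227) 0.1625 [ 0.0113 -0.0008  0.009 ]
(256, 223) 0.162 [ 0.0133 -0.0008  0.0091]
(256, 220) 0.1665 [ 0.013  -0.0008  0.0136]
(256, 216) 0.1955 [ 0.0045 -0.0007  0.0414]
(256, 212) 0.1956 [ 0.0067 -0.0007  0.0421]
(245, 228) 0.1634 [ 0.0105 -0.006   0.0096]
(268, 228) 0.1623 [0.0109 0.0049 0.0086]
(247, 216) 0.1948 [ 0.0048 -0.0058  0.0407]
(266, 216) 0.1943 [0.0049 0.0049 0.0402]
```

The depth image confirms the pin: upright, axis about 1.3 mm along tool -x, collar underside about 13 mm below the TCP. So home is at TCP z ≈ 0.153. Moving over the hole and entering the tip.

>>> carry_out --pt "0.012 0 0 0 0 0 255" --pt "0.025 0 0 0 0 0 255" --pt "0.0337 -0.0005 0 0 0 0 255" --pt "0.0337 -0.0005 0.02 0 0 0 255" --pt "0.0337 -0.0005 0.04 0 0 0 255" --pt "0.0337 -0.0005 0.046 0 0 0 255" --pt "0.0337 -0.0005 0.052 0 0 0 255" --pt "0.0337 -0.0005 0.056 0 0 0 255" --pt "0.0337 -0.0005 0.056 0 0 0 255"

```text
clock: 10.42
position: [0.6202, 0.0391, 0.1904]
tool_rot: [3.142, 0.0, 2.99]
force: [-0.3, 0.2, -1.7]
grip_width: 0.0221
```

```bash
python3 - <<'E'
from h import *
s=telemetry.observe(); print({k:np.round(v,4) for k,v in s.items() if k in('clock','position','force','moment','tool_rot')})
p,d=imaging.grab_frame('wrist'); p2,d2=imaging.grab_frame('side'); p3,_=imaging.grab_frame('scene')
cv2.imwrite('pics/i1.png',np.hstack([cv2.resize(p[130:290,180:330],(390,400)),cv2.resize(p2[130:230,210:310],(400,400))]))
E
```

```text
{'clock': np.float64(10.425), 'position': array([0.6202, 0.0391, 0.1904]), 'tool_rot': array([3.1416e+00, 1.0000e-04, 2.9897e+00]), 'force': array([-0.3389,  0.186 , -1.6993]), 'moment': array([-0.0018,  0.0027, -0.0314])}
```

View pics/i1.png

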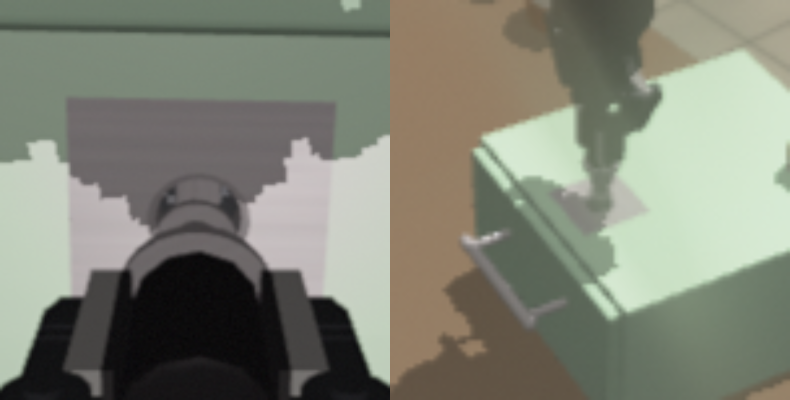

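The tip is inside the hole with no side load. Descending slowly to just above the pawls.

>>> carry_out --pt "0.0006 0 0.003 0 0 0 255" --pt "0.0006 0 0.006 0 0 0 255" --pt "0.0006 0 0.009 0 0 0 255" --pt "0.0006 0 0.012 0 0 0 255"

```text
clock: 11.08
position: [0.6196, 0.0392, 0.178]
tool_rot: [3.142, -0.0, 2.99]
force: [-0.0, 0.4, -1.8]
grip_width: 0.0225
```

>>> carry_out --pt "0 0 0.002 0 0 0 255" --pt "0 0 0.004 0 0 0 255" --pt "0 0 0.006 0 0 0 255" --pt "0 0 0.008 0 0 0 255"

```text
clock: 11.58
position: [0.6196, 0.0392, 0.1702]
tool_rot: [3.142, 0.0, 2.99]
force: [0.7, -0.9, -1.7]
grip_width: 0.022
```

>>> carry_out --pt "0 0 0.002 0 0 0 255" --pt "0 0 0.004 0 0 0 255" --pt "0 0 0.006 0 0 0 255"

```text
clock: 11.95
position: [0.6199, 0.0392, 0.1645]
tool_rot: [3.141, 0.001, 2.99]
force: [0.6, 1.4, 5.3]
grip_width: 0.0221
```

The pawls are being pushed, about 7 N net. Carrying on.

>>> carry_out --pt "0 0 0.002 0 0 0 255" --pt "0 0 0.004 0 0 0 255" --pt "0 0 0.006 0 0 0 255" --pt "0 0 0.008 0 0 0 255"

```text
clock: 12.45
position: [0.6195, 0.0392, 0.1561]
tool_rot: [-3.142, -0.0, 2.99]
force: [-0.1, 0.9, 0.7]
grip_width: 0.0223
```

The force fell back, so the pawls have likely snapped. Going on in small steps until the collar bears on the plate.

>>> carry_out --pt "0 0 0.001 0 0 0 255" --pt "0 0 0.002 0 0 0 255" --pt "0 0 0.003 0 0 0 255"

```text
clock: 12.82
position: [0.6195, 0.0392, 0.1531]
tool_rot: [-3.142, -0.0, 2.99]
force: [0.3, 1.0, -1.0]
grip_width: 0.0223
```

>>> carry_out --pt "0 0 0.001 0 0 0 255" --pt "0 0 0.002 0 0 0 255" --pt "0 0 0.002 0 0 0 255"

```text
clock: 13.2
position: [0.6196, 0.0392, 0.152]
tool_rot: [-3.141, 0.0, 2.99]
force: [-5.4, -0.3, 10.7]
grip_width: 0.0221
```

Seated: TCP 0.152 with 11 N of bearing force. Now the tug: up through the free play in small steps, watching the force.

>>> carry_out --pt "0 0 -0.001 0 0 0 255" --pt "0 0 -0.002 0 0 0 255" --pt "0 0 -0.003 0 0 0 255" --pt "0 0 -0.0035 0 0 0 255" --pt "0 0 -0.0035 0 0 0 255"

```text
clock: 13.82
position: [0.6196, 0.0392, 0.1548]
tool_rot: [-3.142, -0.0, 2.99]
force: [0.5, 0.8, -0.8]
grip_width: 0.0222
```

>>> carry_out --pt "0 0 -0.0005 0 0 0 255" --pt "0 0 -0.001 0 0 0 255" --pt "0 0 -0.001 0 0 0 255"

```text
clock: 14.2
position: [0.6195, 0.0392, 0.1557]
tool_rot: [-3.142, -0.0, 2.99]
force: [0.7, 0.7, -3.3]
grip_width: 0.0222
```

>>> carry_out --pt "0 0 -0.0003 0 0 0 255" --pt "0 0 -0.0005 0 0 0 255" --pt "0 0 -0.0005 0 0 0 255"

```text
clock: 14.58
position: [0.6195, 0.0392, 0.1561]
tool_rot: [-3.142, -0.0, 2.99]
force: [0.1, -0.2, -6.0]
grip_width: 0.0223
```

>>> carry_out --pt "0 0 -0.0003 0 0 0 255" --pt "0 0 -0.0006 0 0 0 255" --pt "0 0 -0.0007 0 0 0 255" --pt "0 0 -0.0007 0 0 0 255"

```text
clock: 15.08
position: [0.6194, 0.0392, 0.1568]
tool_rot: [-3.141, -0.0, 2.99]
force: [1.1, 0.4, -12.8]
grip_width: 0.0225
```

The tug is at about 11 N net. Holding it for about a second.

>>> carry_out --pt "0 0 0 0 0 0 255" --pt "0 0 0 0 0 0 255" --pt "0 0 0 0 0 0 255" --pt "0 0 0 0 0 0 255"

```text
clock: 15.58
position: [0.6195, 0.0392, 0.1569]
tool_rot: [-3.142, -0.0, 2.99]
force: [1.4, 0.6, -11.9]
grip_width: 0.022
```

>>> carry_out --pt "0 0 0 0 0 0 255" --pt "0 0 0 0 0 0 255" --pt "0 0 0 0 0 0 255" --pt "0 0 0 0 0 0 255"

```text
clock: 16.08
position: [0.6196, 0.0392, 0.157]
tool_rot: [-3.142, -0.0, 2.99]
force: [0.2, 0.0, -12.4]
grip_width: 0.022
```

The steady tug held for a second at 12–13 N indicated, about 11 N net of weight. Now easing back down home.

>>> carry_out --pt "0 0 0.001 0 0 0 255" --pt "0 0 0.002 0 0 0 255" --pt "0 0 0.003 0 0 0 255" --pt "0 0 0.004 0 0 0 255" --pt "0 0 0.005 0 0 0 255" --pt "0 0 0.0055 0 0 0 255" --pt "0 0 0.0055 0 0 0 255"

```text
clock: 16.95
position: [0.6197, 0.0392, 0.152]
tool_rot: [3.142, 0.001, 2.99]
force: [-3.0, -0.8, 5.9]
grip_width: 0.022
```

Seated again with 6 N of bearing force. Letting go.

>>> carry_out --pt "0 0 0 0 0 0 180" --pt "0 0 0 0 0 0 100" --pt "0 0 0 0 0 0 0" --pt "0 0 0 0 0 0 0" --pt "0 0 0 0 0 0 0" --pt "0 0 0 0 0 0 0"

```text
clock: 17.7
position: [0.6196, 0.0392, 0.1515]
tool_rot: [3.142, -0.0, 2.99]
force: [0.5, -0.7, -0.7]
grip_width: 0.085
```

```bash
python3 - <<'E'
from h import *
s=telemetry.observe(); print({k:np.round(v,4) for k,v in s.items() if k in('clock','position','force','moment','tool_rot','grip_width')})
p,d=imaging.grab_frame('wrist'); cv2.imwrite('pics/r1.png',p)
P=pts('wrist',d,Ttool(s))
m=(w:=p).max(-1)<60
q=P[m&(abs(P[...,0]-.62)<.02)&(abs(P[...,1]-.039)<.02)&(P[...,2]>.15)]; print(len(q),q.max(0) if len(q) else '')
E
```

```text
{'clock': np.float64(17.7), 'position': array([0.6196, 0.0392, 0.1515]), 'tool_rot': array([ 3.1416e+00, -1.0000e-04,  2.9897e+00]), 'force': array([ 0.4501, -0.7191, -0.6911]), 'moment': array([ 0.0176, -0.0339, -0.0376]), 'grip_width': np.float64(0.085)}
8112 [0.63210607 0.05895815 0.23890828]
```

View pics/r1.png

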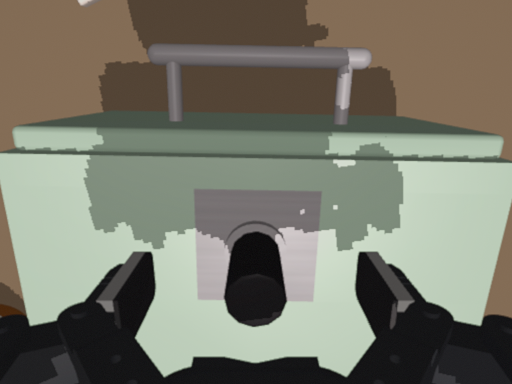

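The jaws are open and the pin stands on the plate, collar around (256,237). Lifting clear and checking from above.

>>> carry_out --pt "0 0 -0.03 0 0 0 0" --pt "0 0 -0.07 0 0 0 0" --pt "0 0 -0.11 0 0 0 0" --pt "0 0 -0.12 0 0 0 0" --pt "0 0 -0.12 0 0 0 0" --pt "0 0 -0.12 0 0 0 0"

```text
clock: 18.5
position: [0.6191, 0.0391, 0.2702]
tool_rot: [-3.141, -0.002, 2.99]
force: [-0.3, 0.0, 0.1]
grip_width: 0.085
```

```bash
python3 - <<'E'
from h import *
s=telemetry.observe(); T=Ttool(s); print({k:np.round(v,4) for k,v in s.items() if k in('clock','position','force')})
p,d=imaging.grab_frame('wrist'); p2,d2=imaging.grab_frame('side')
P=pts('wrist',d,T)
near=(np.hypot(P[...,0]-.6206,P[...,1]-.0388)<.016)&(P[...,2]>.142)&(P[...,2]<.22)
z=P[...,2][near]; print('pin px',near.sum(),'grip top z',np.median(z[z>.175]), 'top xy',np.median(P[near&(P[...,2]>.18)],0).round(4))
col=near&(P[...,2]<.152); print('collar z', np.percentile(P[col][:,2],[10,50,90]).round(4), P[col].mean(0).round(4))
pl=(np.hypot(P[...,0]-.6206,P[...,1]-.0388)>.02)&(abs(P[...,0]-.6206)<.025)&(abs(P[...,1]-.0388)<.02); print('plate z',np.median(P[pl][:,2]))
cv2.imwrite('pics/f.png',np.hstack([cv2.resize(p[60:260,130:380],(400,320)),cv2.resize(p2[120:250,210:370],(400,325))[:320]]))
E
```

```text
{'clock': np.float64(18.5), 'position': array([0.6191, 0.0391, 0.2702]), 'force': array([-0.2567,  0.0493,  0.1228])}
pin px 1395 grip top z 0.18284671568804237 top xy [0.6198 0.0376 0.1829]
collar z [0.1425 0.1433 0.1487] [0.6127 0.039  0.1442]
plate z 0.14058376199534534
```

View pics/f.png

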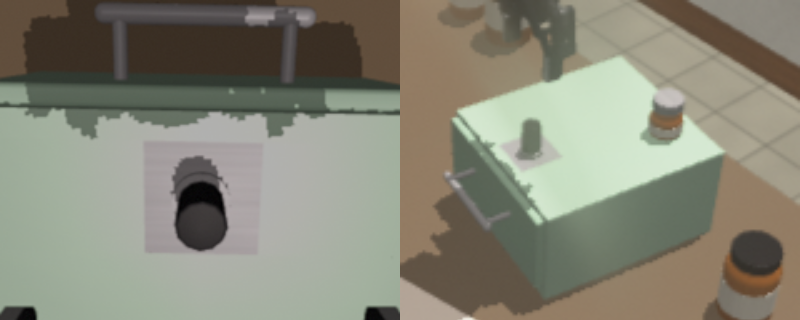

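The pin stands upright with its collar at plate level and the drawer front flush. One more drawer measurement before handing in, because the handle distance read 94.6 mm earlier against 92 mm shut.

```bash
python3 - <<'E'
from h import *
s=telemetry.observe(); T=Ttool(s); print(s['position'],abs(s['qd']).max())
p,d=imaging.grab_frame('wrist'); P=pts('wrist',d,T)
xd=np.array([.9885,-.151]); yd=np.array([.151,.9885]); o=np.array([.6206,.0388])
q=P[(d>0)]; a=(q[:,:2]-o)@xd; b=(q[:,:2]-o)@yd
k=(abs(b)<.035)&(q[:,2]>.088)&(q[:,2]<.106)&(a<-.08)&(a>-.115); print('bar a range',np.percentile(a[k],[1,50,99]).round(4),k.sum(), 'z',np.percentile(q[k,2],[1,99]))
k2=k&(q[:,2]>.0985); print('bar ridge a',np.median(a[k2]) if k2.any() else None)
for lo,hi in [(-.08,-.02)]:
    k3=(abs(b)<.08)&(a>lo)&(a<hi)
    for e in np.arange(-.066,-.040,.002):
        kk=k3&(a>=e)&(a<e+.002); print(round(e,3),kk.sum(), np.median(q[kk,2]).round(4) if kk.any() else '')
E
```

```text
[0.61920717 0.03909927 0.27033469] 0.0034012261412920634
bar a range [-0.0977 -0.0922 -0.087 ] 1074 z [0.09474444 0.10113782]
bar ridge a -0.09253776135752335
-0.066 292 -0.0007
-0.064 156 -0.0004
-0.062 276 -0.0007
-0.06 622 0.0582
-0.058 1257 0.1058
-0.056 528 0.1338
-0.054 522 0.134
-0.052 580 0.1342
-0.05 419 0.134
-0.048 551 0.1336
-0.046 633 0.1382
-0.044 508 0.1392
-0.042 514 0.139
```

The handle is 92.4 mm ahead of the hole, against 92 mm when shut, so the drawer is shut. The arm is still and clear of everything. Handing in.

```bash
python3 -c "
from workcell import ticket; print(ticket.job_done())"
```

```text
the job is handed in; nothing more can be done
None
```

The job was handed in at about 18.6 s on the robot clock. I pushed the drawer to its stop, took the black pin from the block and pressed it past the pawls until the collar sat on the plate. I then tugged it up, eased it back down and let go. The hand-in gives no verdict, so what follows is only my own measurements.

- **Drawer:** the handle ended 92.4 mm in front of the hole, against 92 mm when shut. An earlier single-view estimate said 94.6 mm. The final depth measurement and the 24 N contact at the stop both say it is shut.
- **Snap:** pushing past the pawls took about 7 N at the one reading taken during it, after which the force fell away. The collar then bore on the plate with about 11 N.
- **Tug:** I held it for about a second at 12–13 N indicated, about 11 N net of the pin's weight. That means about 1.4 mm of catch lift. The highest reading was 12.8 N.
- **After release:** the pin stands upright in the hole. Its collar top measured 143.3 mm against 144 mm when home, so it is home within measurement error. The catch cannot be seen, so that it is back down is inferred from the pin sitting at home.
- **Clearance:** the gripper is open, well above the pin and reading no contact force. No contact with the bystanders or the red and blue pins was seen, but I did not re-measure their positions.
- **Disagreement between cameras:** the scene camera read about 3 mm more in y than the wrist camera, for both the pin and the hole. I used the wrist values, and the pin went in with no noticeable side force.

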